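Turn the three-lug flange onto its hub studs and seat it

TASK

The brass three-lug flange is sitting too high, caught on the tips of the hub's three studs. Turn it on the hub, without lifting it off the hub's centre spigot, until its holes line up with the studs and it goes down over them, and leave it fully home, flush on the hub face. Leave everything else on the bench where it is, and the tray gate shut.

Things in the scene. Friction and masses are not known exactly. Their poses are not given: they have to be found in the camera images.
- hub: Fixed dark steel hub: a round base 192 mm across and 25 mm high with a flat top face. Origin at the centre of its underside, z up the hub axis. On the face stand three 8 mm studs, 14 mm high, 45 mm from the axis at 0, 120 and 240 degrees from the hub's x axis (a yellow dash near the face's rim marks each), and a central spigot 21 mm across, 24 mm high.
- hub_face (a point): Centre of the hub's flat top face, on the axis, 25 mm above the bench; axes as the hub's. The flange's underside starts 14 mm above this face, on the stud tips, and lies on it when fully home.
- flange: Loose brass flange, about 0.6 kg: a 112 mm disc, 12 mm thick. Origin at the centre of its underside, z up. Three equal lugs at 0, 120 and 240 degrees from its x axis, each a flat bar 34 mm wide, as thick, reaching 86 mm from the axis, with a 13.5 mm through hole 45 mm from the axis. Central boss 52 mm across; under it a blind 24 mm bore sits loosely on the hub's spigot.
- boss_top (a point): Middle of the flange boss's closed, slightly domed top, 34 mm above the flange's underside. The flange starts with lugs 20 to 60 degrees from the nearest studs; pushed on the side of a lug it turns easily about the spigot either way, and drops 14 mm by its own weight when the holes meet the studs (any lug fits any stud).
- canister: Bystander: screw-top tin canister of spare balls, 88 mm across, 115 mm high. Origin at the centre of its underside.
- male_tip: Bystander: small nickel-plated male tip standing upright, 28 mm across, 46 mm high. Origin at the centre of its underside.
- dust_cover: Bystander: red nylon dust cover, 41 mm across, 26 mm high. Origin at the centre of its underside.
- bulkhead: Bystander: steel bulkhead fitting with a hexagon, 44 mm across, 52 mm high. Origin at the centre of its underside.
- union: Bystander: bronze union, 42 mm across, 46 mm high. Origin at the centre of its underside.
- wrench: Bystander: wrench 190 mm long lying flat on the bench along its own x axis. Origin near its middle, on its underside.
- tray: Bystander: fixed grey tray of finished parts, 200 by 240 mm, 45 mm high, with two 75 mm posts at its robot side. Origin at the centre of its underside.
- gate (a joint): Bystander: the small swinging steel gate across the robot side of the tray, 216 mm long, 67 mm high; 0 is shut, positive rad swings it open towards the robot.
There are look-alikes about, which are no part of the job. Leave any pink or turquoise look-alike of the hub alone.

How it is judged (in metres and radians):
At the end, for the whole second after the job is handed in: The flange lies at rest and released on the hub with its studs through its holes: underside within 2.5 mm of the hub face, centred within 4 mm, level within 0.04 rad; every loose bystander is within 30 mm of its starting place and the gate is open less than 0.25 rad (z of flange in the frame of hub below 0.0275 m and horizontal distance between flange and hub below 0.004 m and angle between the z axis of flange and the z axis of hub, either way round below 0.04 rad and angle between flange's own z axis and vertical below 0.04 rad and linear speed of flange below 0.02 m/s and contact force between the fingers and flange below 0.2 N and distance of each of canister, male_tip, dust_cover, bulkhead, union, wrench from where it was at the start of the episode below 0.03 m and value of joint gate below 0.25 rad); the robot touches nothing.
It fails at once if the flange is lifted off the hub's spigot (underside more than 24 mm above the hub face) (z of flange in the frame of hub above 0.049 m).
It fails at once if a bystander is pushed more than 30 mm from its place (distance of any of canister, male_tip, dust_cover, bulkhead, union, wrench from where it was at the start of the episode above 0.03 m).
It fails at once if the tray gate is swung open (value of joint gate above 0.25 rad).
It also fails if it takes over 43 s, if anything falls off the work surface, if the arm or the gripper's body presses on something with over 40 N, if the wrist force passes 120 N, or if a joint passes its speed limit or range.

ROBOT

A 7-joint arm with a two-finger parallel gripper is mounted at the origin on the work surface. World frame = base frame: x ahead of the robot, y to its left, z up, the work surface at z = 0. Lengths are in mm, angles in rad, forces in N, time in s.
With the tool pointing down it reaches from about 400 to 875 mm from the base axis. Payload 6.5 kg.
Tool frame: the origin (TCP) lies between the finger pads; the fingertips stand 19 mm ahead of it and the grasp point (between the pads) is the TCP; z points along the fingers, x is the direction in which the jaws open and shut, and the axes are right-handed (so a half turn about z gives the same grasp; the last joint's range is limited). The gripper opens to 85 mm and grips with 20 to 120 N. Pads are 22 mm wide; open, the fingers measure 114 mm over their backs; the gripper's body (76 mm by 85 mm) begins 54 mm behind the grasp point. The pads swing forward as they close: fully open they stand 13 mm farther back than shut.
Start: joints at [-1.361, 0.536, -0.004, 1.538, 0.003, 1.067, -0.071], TCP at [177.001, 625.429, 250.29] pointing down, gripper open.
Joint ranges: [-2.7, 2.7], [-0.37, 2.16], [-1.27, 1.26], [0.24, 2.4], [-1.31, 4.45], [0.19, 1.91], [-2.76, 2.76]. Speed limits (rad/s): [2.39, 2.39, 3.14, 3.14, 3.14, 3.14, 3.14].

INTERFACE

Orientations are given as [roll, pitch, yaw] about the fixed x, y, z axes, in that order (R = Rz(yaw) Ry(pitch) Rx(roll)).
In Python, from cell import ctrl gives the robot as it stands. The module is installed in compiled form; this text tells all that it offers.
- The arm moves only by the tool arm_command, never from a script. Its arguments are lists of equal length, an entry for each row: "xyz": the shift along the tool's x, y, z in mm, a list of three; "turn": the turn, a rotation vector about the tool's x, y, z in rad, a list of three; "fingers": the opening, from -1 (shut) to 1 (fully open), so that 0 is half open. A call has 1 to 12 rows; each row is the pose to reach, as a shift and turn from the pose commanded when the call began, along the tool's axes at that moment; what a row does not reach only later rows make up. A row lasts 1/10 s, in which the tool goes at most 50 mm and 8.59 degrees, less where a joint would pass 70% of its speed; a pose out of reach is approached as far as the arm can. A call with a gripper value outside its range is refused whole. The fingers move at their own pace and stop on an object; "squeeze" is the grip in N (left out, the last holds). Time passes only in rows, so rows that repeat a pose let the fingers close. It gives the time, the measured TCP pose, the force and the opening at its end, in the units of the state.
- ctrl.get_obs(): the state, without advancing time (a new reading comes with each control period).
- ctrl.grab_frame(name): name is "scene" or "side" or "wrist"; returns a dict with "color" (420x560x3 uint8, blue, green, red), "range_z" (420x560 float32, mm along the optical axis (not along the pixel's ray), 0 where there is no reading), "K" (3x3 intrinsics, pixels), "rvec" (rotation vector, rad) and "tvec" (3), from world to camera coordinates, as OpenCV has them. Camera axes: x right, y down, z forward; pixel columns grow to the right and rows downward; lengths in mm; the calibration is good to about 2 mm. A picture is of the moment at which its call begins.
- ctrl.finish_job(): hands the job in, once; it reports no verdict.
Trained networks look in the newest picture that a camera, given by its name, has taken for a name from the list of things; names that differ only in an ending like _2 or _b are one class to them, and where a whole thing is asked for, a point or a joint stands for the part that bears it (a point fixed in the world has none). Each returns a list of dicts, best first, with "confidence" (0 to 1); they miss things now and then, are a little off and sometimes report something else, mostly with a low value. They report only what shows in the picture. A call takes as long as a camera call. They do not tell look-alikes from the thing itself.
- ctrl.recognise(camera, thing): "box" ([centre column, centre row, width, height] in pixels, round what is visible of it).
- ctrl.masks_of(camera, thing): "mask" (420x560 bool, what is visible of it) and "box" ([centre column, centre row, width, height] in pixels, round what is visible of it).
The state is a dict: "clock": time; "joints": joint angles; "qd": joint speeds; "joint_torque": joint torques, N m; "position": TCP position; "ee_rot": TCP orientation; "ft_force": force on the tool from outside, world axes, zero at the start; "moment": the same for the moment, N m; "width": finger opening in mm.
Only numpy, scipy, OpenCV 4.12 (cv2) and the standard library are available. Lean on these libraries where they do the work, as an engineer would, in place of code of your own. Each camera call takes 0.05 s, during which the arm holds its last target. There are 200 camera calls.

## Working session

There is one attempt and no reset: what is moved stays moved. The work goes in short steps, Python scripts to look and compute and a tool call to move; the robot and the scene stay as the last step left them, time stands still between calls to the robot, and variables do not carry over. Pictures are saved under pics/ and viewed, about 8 in all and at most 12, crops included, and the job is handed in when it is done.

Besides the shell and the picture viewer there is one more tool, called as name(argument=value, ...), one argument or row to a line, values as JSON. arm_command: Moves the arm, as the interface text tells. Its arguments: {"type":"object","properties":{"xyz":{"type":"array"},"turn":{"type":"array"},"fingers":{"type":"array"},"squeeze":{"type":"number"}},"required":["xyz","turn","fingers"]}

```bash
mkdir -p pics
cat > h.py <<'E'
import numpy as np, cv2
from cell import ctrl
def cam(f):
    R=cv2.Rodrigues(np.array(f["rvec"],float))[0]; return R,np.array(f["tvec"],float).ravel(),np.array(f["K"],float)
def cloud(f):
    R,t,K=cam(f); z=f["range_z"].astype(float); v,u=np.indices(z.shape)
    P=np.stack([(u-K[0,2])*z/K[0,0],(v-K[1,2])*z/K[1,1],z],-1)
    W=(P-t)@R; W[z<=0]=np.nan; return W
def proj(f,p):
    R,t,K=cam(f); q=(np.atleast_2d(p)@R.T+t)@K.T; return q[:,:2]/q[:,2:]
E
python3 - <<'E'
from h import *
for n in ["scene","side"]:
    f=ctrl.grab_frame(n); cv2.imwrite(f"pics/{n}0.png",f["color"]); W=cloud(f)
    R,t,K=cam(f); print(n,"campos",(-R.T@t).round())
    for th in ["hub","flange","canister","male_tip","dust_cover","bulkhead","union","wrench","tray"]:
        for d in ctrl.masks_of(n,th):
            if d["confidence"]>.3:
                p=W[d["mask"]]; p=p[~np.isnan(p[:,0])]
                print(th,round(d["confidence"],2),np.round(d["box"]),np.median(p,0).round(),np.percentile(p,2,axis=0).round(),np.percentile(p,98,axis=0).round())
o=ctrl.get_obs();print(o)
E
```

```text
scene campos [1436. -284.  722.]
hub 0.87 [259. 237.  79.  50.] [585. -89.  24.] [ 472. -162.    3.] [625.  14.  27.]
hub 0.69 [356. 220.  74.  51.] [559. 175.  24.] [458.  92.   3.] [633. 266.  38.]
hub 0.59 [326. 174.  63.  41.] [317. 179.  24.] [209.  96.  -0.] [390. 274.  38.]
flange 0.88 [260. 226.  67.  45.] [545. -80.  50.] [ 461. -124.   25.] [607.   9.  73.]
canister 0.83 [147. 291.  52.  67.] [ 737. -337.   92.] [ 674. -375.    5.] [ 750. -298.  116.]
canister 0.72 [342. 284.  18.  24.] [770.  42.  31.] [748.  28.   2.] [780.  64.  47.]
male_tip 0.59 [272. 299.  12.  23.] [ 761. -100.   19.] [ 750. -111.    3.] [768. -87.  47.]
dust_cover 0.7 [404. 270.  22.  18.] [756. 201.  22.] [737. 187.   3.] [766. 220.  27.]
bulkhead 0.73 [402. 269.  22.  20.] [755. 201.  22.] [733. 187.   1.] [766. 221.  27.]
bulkhead 0.57 [430. 227.  18.  21.] [643. 335.  24.] [623. 321.  -0.] [656. 355.  52.]
wrench 0.64 [407. 190.  43.  33.] [446. 381.   6.] [344. 367.  -0.] [520. 401.   9.]
tray 0.91 [ 93. 252. 117. 102.] [ 493. -469.   17.] [ 409. -564.    2.] [ 626. -334.   65.]
tray 0.39 [261.
[... 1221 characters left out ...]
  2.] [ 421. -340.   69.]
{'clock': 1.0, 'joints': array([-1.36117641,  0.53637776, -0.00439754,  1.53790502,  0.0026306 ,
        1.06729896, -0.07119942]), 'qd': array([-0.00062822,  0.00018274, -0.00069688,  0.00068996,  0.00110074,
       -0.00021842, -0.00032167]), 'joint_torque': array([-2.44293869e-04, -5.83355963e+01,  1.04813900e+00, -2.59443676e+01,
        1.24917485e-02,  2.07794932e-03, -7.70338630e-06]), 'position': array([177.02528722, 625.42214211, 250.30238203]), 'ee_rot': array([ 3.14153706e+00, -2.05567685e-05,  1.29502617e+00]), 'ft_force': array([-0.30292642, -0.89014428, -0.65445969]), 'moment': array([ 0.00234186, -0.0242824 ,  0.02182898]), 'width': 85.41080775378683}
```

Run:
```python
from h import *
a=cv2.imread("pics/scene0.png");b=cv2.imread("pics/side0.png")
A=cv2.resize(a[150:270,200:420],(800,436),interpolation=cv2.INTER_CUBIC)
B=cv2.resize(b[205:270,235:325],(800,578),interpolation=cv2.INTER_CUBIC)
cv2.imwrite("pics/cs.png",A);cv2.imwrite("pics/cb.png",B)
```

```text
(no output)
```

View pics/scene0.png

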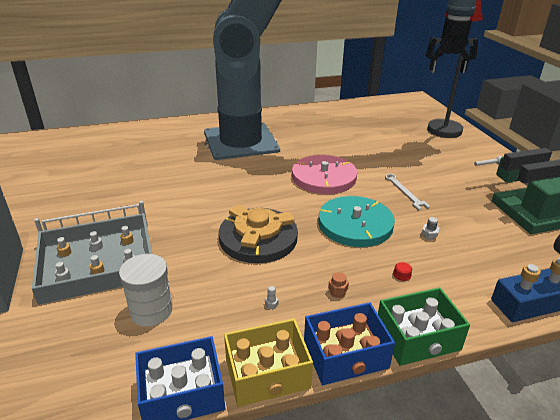

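View pics/cs.png

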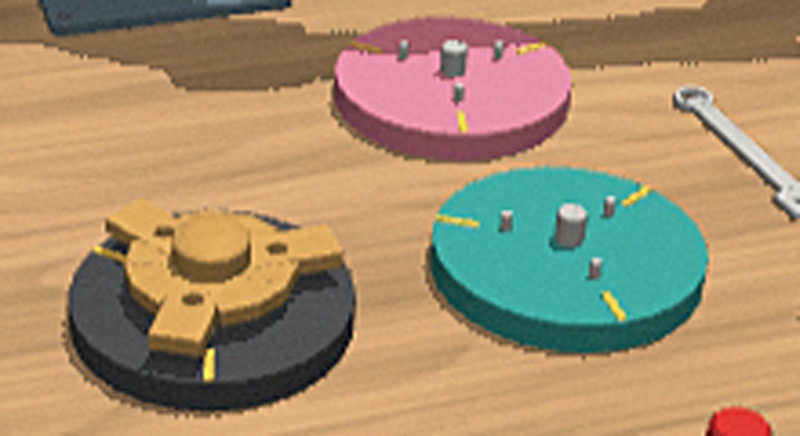

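The hub wearing the brass flange is the dark one at scene pixel (259,237). The pink (326,174) and turquoise (356,220) bare hubs are look-alikes. Next I measure centre, lug angles and dashes.

```bash
cat >> h.py <<'E'
def measure(f,c0=(530,-75),zl=(44,58),c=None):
    W=cloud(f); r=np.hypot(W[...,0]-c0[0],W[...,1]-c0[1])
    hsv=cv2.cvtColor(f["color"],cv2.COLOR_BGR2HSV); H,S,V=[hsv[...,i].astype(int) for i in range(3)]
    b=W[(r<45)&(W[...,2]>66)&(W[...,2]<80)]
    print("boss top n",len(b),"mid",((np.percentile(b,1,axis=0)+np.percentile(b,99,axis=0))/2).round(1))
    bc=((np.percentile(b,1,axis=0)+np.percentile(b,99,axis=0))/2)[:2]
    if c is None: c=bc
    d=W[...,:2]-c; R=np.hypot(d[...,0],d[...,1]); A=np.degrees(np.arctan2(d[...,1],d[...,0]))
    m=(R>62)&(R<92)&(W[...,2]>zl[0])&(W[...,2]<zl[1])
    def mod(a,w=None): return np.degrees(np.angle(np.exp(3j*np.radians(a)).mean()))/3
    a=A[m]; print("lug z",np.median(W[...,2][m]).round(1),"mod120",mod(a).round(1),"n",len(a))
    k=mod(a)
    for j in range(3):
        t=(a-k-120*j+180)%360-180; s=t[abs(t)<40]
        if len(s): print("  lug",round((k+120*j+s.mean()+180)%360-180,1),len(s), s.min().round(),s.max().round())
    y=(R>70)&(R<100)&(W[...,2]<36)&(W[...,2]>15)&(S>120)&(V>130)&(H>20)&(H<36)
    print("dash",mod(A[y]).round(1), np.sort(A[y]).round(0), R[y].mean().round(1))
    return c
E
python3 - <<'E'
from h import *
for n in ["scene","side"]:
    f=ctrl.grab_frame(n); print(n); c=measure(f)
E
```

```text
scene
boss top n 214 mid [531.2 -71.2  70.9]
lug z 49.7 mod120 -29.3 n 332
  lug -28.8 133 -14.0 14.0
  lug 89.3 106 -19.0 16.0
  lug -148.6 93 -16.0 15.0
dash -15.3 [-140. -139. -135. -135. -135. -134.  -17.  -17.  -17.  -17.  -17.  -16.
  -16.  -15.  -15.  -15.  -15.  -15.  -15.  -15.  -14.  -13.  -13.  -13.
  -13.  -13.  -13.] 83.3
side
boss top n 158 mid [526.7 -70.9  71.5]
lug z 52.0 mod120 -29.5 n 236
  lug -31.6 78 -17.0 15.0
  lug 91.1 61 -14.0 15.0
  lug -148.1 97 -14.0 16.0
dash -14.3 [-138. -138. -138. -137. -137. -136. -136. -135. -135. -134. -133. -133.
 -133. -132.  -17.  -13.  -11.   -5.   26.   28.  100.  100.  101.  102.
  102.  104.  105.  105.] 85.2
```

arm_command(
  xyz=[
    [-40,40,-5],
    [-75,75,-10],
    [-110,110,-15],
    [-145,145,-20],
    [-180,180,-20],
    [-215,215,-20],
    [-250,250,-20],
    [-285,285,-20],
    [-320,320,-20],
    [-350,350,-20],
    [-380,380,-20],
    [-400,400,-20],
  ],
  turn=[
    [0,0,0.1],
    [0,0,0.22],
    [0,0,0.34],
    [0,0,0.46],
    [0,0,0.58],
    [0,0,0.7],
    [0,0,0.82],
    [0,0,0.94],
    [0,0,1.06],
    [0,0,1.18],
    [0,0,1.26],
    [0,0,1.3],
  ],
  fingers=[0,0,0,0,0,0,0,0,0,0,0,0],
)

```text
clock: 2.3
position: [454.2, 128.5, 270.8]
ee_rot: [3.141, -0.001, -0.011]
ft_force: [-0.0, 0.7, -0.0]
width: 42.7
```

arm_command(
  xyz=[
    [25,40,0],
    [50,85,0],
    [72,115,0],
    [76,125,0],
    [76,125,0],
    [76,125,0],
  ],
  turn=[
    [0,0,0],
    [0,0,0],
    [0,0,0],
    [0,0,0],
    [0,0,0],
    [0,0,0],
  ],
  fingers=[0,0,0,0,0,0],
)

```text
clock: 2.9
position: [527.7, 7.7, 270.1]
ee_rot: [-3.141, 0.001, -0.004]
ft_force: [-0.3, 0.4, -0.8]
width: 42.8
```

Run:
```python
from h import *
f=ctrl.grab_frame("wrist"); cv2.imwrite("pics/w1.png",f["color"])
R,t,K=cam(f); print((-R.T@t).round()); 
try: c=measure(f); print(c)
except Exception as e: print(e)
o=ctrl.get_obs(); print(o["position"],o["ee_rot"],o["joints"].round(2))
```

```text
[527.  82. 393.]
boss top n 1515 mid [528.3 -69.8  70.3]
lug z 50.6 mod120 -28.5 n 777
  lug -43.0 23 -17.0 -11.0
  lug 90.9 673 -15.0 14.0
  lug -138.9 81 -0.0 16.0
dash -15.5 [-18. -18. -17. -17. -17. -17. -17. -17. -17. -17. -17. -17. -17. -17.
 -16. -16. -16. -16. -16. -16. -16. -16. -16. -16. -16. -16. -16. -16.
 -16. -16. -16. -15. -15. -15. -15. -15. -15. -15. -15. -15. -15. -15.
 -15. -14.  76.  77. 103. 103. 103. 103. 103. 103. 103. 103. 104. 104.
 104. 104. 104. 104. 104. 104. 104. 104. 104. 104. 104. 105. 105. 105.
 105. 105. 105. 105. 105. 105. 105. 105. 105. 105. 105. 105. 105. 105.
 105. 105. 106. 106. 106. 106. 106. 106. 106. 106. 106. 106. 106. 106.
 106. 106. 106. 106. 106. 106. 106. 106. 106. 106. 106. 106. 107. 107.
 107. 107. 107. 107. 107. 107. 107. 107. 107. 107. 107. 107. 107. 108.] 84.4
[528.34040638 -69.78157945]
[527.6683832    8.16168329 270.11249453] [-3.14053085e+00  8.23965808e-04 -2.67172065e-03] [-0.53  0.33  0.54  1.86 -0.2   1.    0.09]
```

View pics/w1.png

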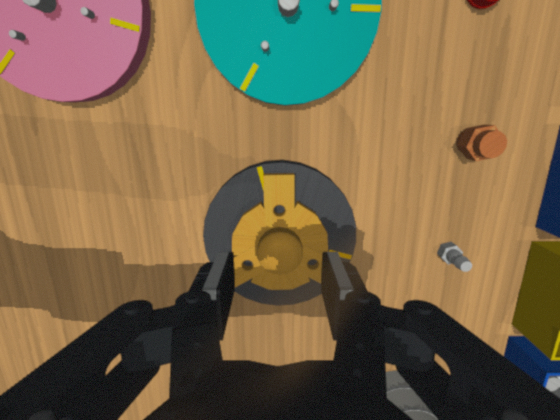

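arm_command(
  xyz=[
    [0,1,40],
    [0,4,80],
    [0,4,120],
    [0,4,150],
    [0,4,175],
    [0,4,190],
    [0,4,200],
    [0,4,208],
    [0,4,214],
    [0,4,217],
    [0,4,217],
    [0,4,217],
  ],
  turn=[
    [0,0,0],
    [0,0,0],
    [0,0,0],
    [0,0,0],
    [0,0,0],
    [0,0,0],
    [0,0,0],
    [0,0,0],
    [0,0,0],
    [0,0,0],
    [0,0,0],
    [0,0,0],
  ],
  fingers=[0.2,0.2,0.2,0.2,0.2,0.2,0.2,0.2,0.2,0.2,0.2,0.2],
)

```text
clock: 4.15
position: [528.7, 2.2, 53.7]
ee_rot: [-3.142, -0.001, -0.005]
ft_force: [-0.1, -0.3, -0.2]
width: 51.3
```

Run:
```python
from h import *
f=ctrl.grab_frame("scene"); c=cv2.resize(f["color"][170:270,200:320],(720,600),interpolation=cv2.INTER_CUBIC); cv2.imwrite("pics/s2.png",c)
o=ctrl.get_obs(); print(o["position"],o["ee_rot"],o["ft_force"],o["width"])
```

```text
[528.73182052   2.22281615  53.77005932] [-3.14150983e+00 -9.19884346e-04 -5.01728490e-03] [-0.45555279  0.38255018 -0.0759193 ] 51.205357365007885
```

View pics/s2.png

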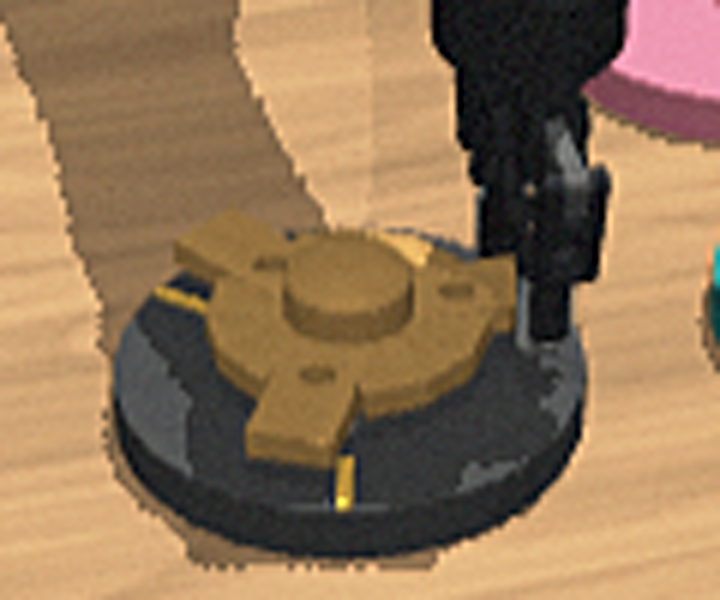

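Run:
```python
from h import *
f=ctrl.grab_frame("scene"); W=cloud(f)
P=np.array([[528.7,2.2,53.8],[554,-9,35],[554,13,35],[545.5,14,51],[545.5,-10,51],[528,-70,73],[554,2,25]])
print(((proj(f,P)-[200,170])*6).round())
# near-finger surface points
p=W[170:230,280:305].reshape(-1,3); p=p[(p[:,2]>28)&(p[:,2]<90)&(p[:,1]>-20)&(abs(p[:,0]-530)<60)]
hsv=f["color"]
for px in [(545,335),(545,320),(570,250),(590,250),(490,230),(540,290)]:
    u,v=px[0]//6+200,px[1]//6+170; print(px,W[v,u].round(1),f["color"][v,u])
for px in [(505,290),(500,262),(512,300)]:
    u,v=px[0]//6+200,px[1]//6+170; print("lug",px,W[v,u].round(1))
```

```text
[[520. 267.]
 [510. 345.]
 [563. 336.]
 [560. 292.]
 [503. 301.]
 [345. 254.]
 [536. 361.]]
(545, 335) [ 5.659e+02 -5.000e-01  4.930e+01] [22 22 23]
(545, 320) [ 5.654e+02 -5.000e-01  5.480e+01] [33 33 29]
(570, 250) [570.7   9.2  91.2] [47 46 44]
(590, 250) [592.1   9.1 105.5] [28 24 15]
(490, 230) [503.5  -4.8  57.8] [20 19 18]
(540, 290) [569.   -2.   72.1] [17 20 17]
lug (505, 290) [535.4  -6.4  49.8]
lug (500, 262) [515.9  -3.2  50.8]
lug (512, 300) [544.5  -6.6  50.2]
```

arm_command(
  xyz=[
    [0,0,5],
    [0,0,10],
    [0,0,10],
    [-2.5,0,10],
    [-5,0.2,10],
    [-7.5,0.4,10],
    [-10,0.7,10],
    [-12.5,1.1,10],
    [-15,1.6,10],
    [-17,2,10],
    [-18.6,2.5,10],
    [-18.6,2.5,10],
  ],
  turn=[
    [0,0,0],
    [0,0,0],
    [0,0,0],
    [0,0,-0.035],
    [0,0,-0.07],
    [0,0,-0.105],
    [0,0,-0.14],
    [0,0,-0.175],
    [0,0,-0.21],
    [0,0,-0.24],
    [0,0,-0.262],
    [0,0,-0.262],
  ],
  fingers=[0.2,0.2,0.2,0.2,0.2,0.2,0.2,0.2,0.2,0.2,0.2,0.2],
)

```text
clock: 5.45
position: [509.3, -0.2, 43.3]
ee_rot: [-3.141, 0.0, 0.258]
ft_force: [0.3, 0.1, -1.0]
width: 51.7
```

Run:
```python
from h import *
for n in ["scene","side"]:
    f=ctrl.grab_frame(n); measure(f,c0=(528,-70),c=np.array([528.5,-70]))
o=ctrl.get_obs(); print(o["position"],o["ee_rot"],o["ft_force"],o["width"])
```

```text
boss top n 213 mid [531.6 -70.8  70.4]
lug z 50.0 mod120 -20.4 n 350
  lug -21.3 135 -17.0 13.0
  lug 100.4 118 -27.0 32.0
  lug -139.4 97 -15.0 16.0
dash -14.9 [-136. -136. -135. -135. -134. -134. -134. -133. -131.  -17.  -17.  -17.
  -17.  -17.  -16.  -15.  -15.  -15.  -14.  -14.  -14.  -14.  -14.] 83.7
boss top n 141 mid [524.4 -70.6  70.5]
lug z 51.9 mod120 -21.3 n 262
  lug -25.6 72 -17.0 15.0
  lug 106.0 83 -22.0 39.0
  lug -140.8 107 -16.0 14.0
dash -15.2 [-139. -137. -137. -137. -137. -137. -136. -136. -135. -135. -135. -134.
 -133.  -14.  -13.   -9.] 83.2
[5.09311894e+02 1.55887178e-02 4.31978526e+01] [-3.14111550e+00  7.70660102e-04  2.57034440e-01] [0.21325366 0.30265238 0.18417481] 51.36972868337763
```

arm_command(
  xyz=[
    [-1,0,0],
    [-2,0,0],
    [-3,0.1,0],
    [-4,0.1,0],
    [-5,0.2,0],
    [-6,0.25,0],
    [-7,0.35,0],
    [-8,0.45,0],
    [-9,0.55,0],
    [-9,0.55,0],
  ],
  turn=[
    [0,0,-0.014],
    [0,0,-0.028],
    [0,0,-0.042],
    [0,0,-0.056],
    [0,0,-0.07],
    [0,0,-0.083],
    [0,0,-0.097],
    [0,0,-0.111],
    [0,0,-0.125],
    [0,0,-0.125],
  ],
  fingers=[0.2,0.2,0.2,0.2,0.2,0.2,0.2,0.2,0.2,0.2],
)

```text
clock: 6.55
position: [501.0, -3.0, 43.3]
ee_rot: [-3.141, 0.0, 0.382]
ft_force: [1.1, 0.1, 0.5]
width: 51.2
```

Run:
```python
from h import *
for n in ["scene","side"]:
    f=ctrl.grab_frame(n); W=cloud(f); r=np.hypot(W[...,0]-528,W[...,1]+70)
    print("disc top z",np.median(W[...,2][(r>32)&(r<52)&(W[...,2]<60)]).round(1),"boss",np.median(W[...,2][r<18]).round(1))
    try: measure(f,c0=(528,-70),c=np.array([528.5,-70]))
    except Exception as e: print(e)
o=ctrl.get_obs(); print(o["position"],o["ee_rot"],o["ft_force"],o["width"])
```

```text
disc top z 35.8 boss 58.2
index -1 is out of bounds for axis 0 with size 0
disc top z 38.3 boss 61.9
index -1 is out of bounds for axis 0 with size 0
[501.07061586  -3.0119102   43.32140742] [-3.14149546e+00  1.00563536e-04  3.81830683e-01] [1.04729003 0.03398981 1.71232281] 51.400326863316444
```

Dropped by 14 mm. I'll ease the finger off the lug and retract straight up.

arm_command(
  xyz=[
    [3,0,0],
    [5,0,0],
    [5,0,-5],
    [5,0,-15],
    [5,0,-35],
    [5,0,-70],
    [5,0,-110],
    [5,0,-150],
    [5,0,-190],
    [5,0,-200],
    [5,0,-200],
  ],
  turn=[
    [0,0,0],
    [0,0,0],
    [0,0,0],
    [0,0,0],
    [0,0,0],
    [0,0,0],
    [0,0,0],
    [0,0,0],
    [0,0,0],
    [0,0,0],
    [0,0,0],
  ],
  fingers=[0.2,0.2,0.2,0.2,0.2,0.2,0.2,0.2,0.2,0.2,0.2],
)

```text
clock: 7.75
position: [506.7, -1.1, 245.3]
ee_rot: [3.141, -0.004, 0.382]
ft_force: [1.0, -0.0, -0.1]
width: 51.4
```

Run:
```python
from h import *
f=ctrl.grab_frame("scene"); cv2.imwrite("pics/s3.png",cv2.resize(f["color"][170:270,200:320],(720,600),interpolation=cv2.INTER_CUBIC))
for n in ["scene","side"]:
    f=ctrl.grab_frame(n)
    W=cloud(f); d=W[...,:2]-[528.5,-70]; r=np.hypot(d[...,0],d[...,1])
    m=(r>32)&(r<84)&(W[...,2]>31)&(W[...,2]<45); p=W[m]
    face=W[...,2][(r>60)&(r<90)&(W[...,2]>18)&(W[...,2]<30.5)]
    co=np.linalg.lstsq(np.c_[p[:,:2]-[528.5,-70],np.ones(len(p))],p[:,2],rcond=None)[0]
    print(n,"flange top plane z, tilt",co[2].round(1),co[:2].round(3),"face z",np.median(face).round(1),"boss",np.median(W[...,2][r<18]).round(1))
    for th in ["canister","male_tip","dust_cover","bulkhead","union","wrench","tray"]:
        for q in ctrl.masks_of(n,th)[:1]:
            P=W[q["mask"]]; P=P[~np.isnan(P[:,0])]; print(th,round(q["confidence"],2),np.median(P,0).round())
f=ctrl.grab_frame("wrist");cv2.imwrite("pics/w3.png",f["color"])
print(ctrl.get_obs()["ft_force"])
```

```text
scene flange top plane z, tilt 35.8 [-0.     0.001] face z 24.3 boss 57.3
canister 0.66 [ 736. -337.   90.]
male_tip 0.48 [ 761. -100.   20.]
dust_cover 0.86 [754. 201.  19.]
bulkhead 0.58 [643. 335.  24.]
union 0.93 [770.  42.  31.]
wrench 0.65 [441. 382.   6.]
tray 0.69 [ 496. -470.   15.]
side flange top plane z, tilt 37.8 [0.002 0.005] face z 26.5 boss 60.2
canister 0.97 [ 685. -357.   90.]
male_tip 0.52 [ 749. -102.   18.]
dust_cover 0.58 [739. 196.  22.]
union 0.59 [ 410. -472.   42.]
wrench 0.47 [425. 380.   8.]
tray 0.73 [ 499. -433.   11.]
[-0.12722713  0.38090429 -0.36457093]
```

View pics/s3.png

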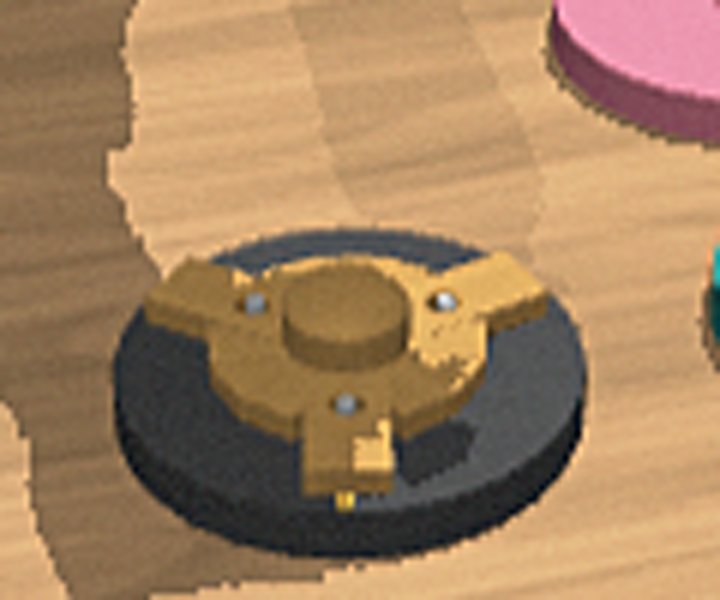

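The crop shows the flange flush on the hub face, with stud tips visible in all three holes at (255,303), (443,300) and (345,404). The dash now shows in line with the front lug. The flange's top is 11.4 mm above the face, close to its 12 mm thickness, and the tilt is 0.005 or less.

```bash
python3 -c "
from cell import ctrl
print(ctrl.finish_job())"
```

```text
the job is handed in; nothing more can be done
None
```

The flange is fully home on the dark hub, and I handed the job in at about 8 s on the robot clock. No verdict came back.

**What I did:** I straddled the lug pointing to the robot's left with the half-open fingers and turned the flange slowly, about 14° counter-clockwise. It dropped 14 mm over the studs. I then eased the finger off the lug and raised the arm clear to 245 mm.

**Last checks:**
- **Seating:** stud tips show in all three holes. The flange top sits about 11.4 mm above the hub face in both cameras, against its 12 mm thickness. Tilt is at most 0.005.
- **Contact:** the wrist force is near zero, so the flange is released.
- **Bystanders:** the scene camera shows all of them within about 5 mm of where they started. The arm never went near the tray or gate, but I did not measure the gate itself.

**Disagreements:**
- Lugs measured about 14° from the studs at the start, although the text says 20° to 60°. The drop and the final picture fit the measurement.
- In the final side view the network reported the union inside the tray, at (410, -472). I take this as a false hit, because the scene camera still sees the union at its starting place.
- The side camera did not report the bulkhead in the last check. The scene camera did, unmoved.

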